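# Close the two-part plaster mould on its rail

### The job

Close the two-part plaster cup mould: with the fingers, push the loose half along the bench until it lies flat against the wooden guide rail and its open face meets the fixed half squarely, with no gap left. Push gently, do not ram the plaster or lift or tip the half off the bench, and leave the jar, the bowl and the brush where they are. Finish with the hand clear.

Things in the scene. Friction and masses are not known exactly. Their poses are not given: they have to be found in the camera images.
- jig: Fixed fixture on the bench (yaw within 0.2 rad). Origin: at bench height in the inner corner between guide rail and fixed half. x points away from the robot, square into the rail; y along the rail to the robot's left; z up. Brown wooden rail: x 0 to 30, y -340 to 120 mm, 35 mm high. White plaster fixed half: x -120 to 0, y 0 to 92 mm, 64 mm high, its cavity face at y = 0 looking to -y.
- loose_half: Loose cream plaster half, 120 (x) by 92 (y) by 64 mm high, 0.5 to 0.8 kg, on the bench right of the fixed half, nearer the robot than the rail; slides at about 2 to 6 N. Origin: centre of underside. Its +y face is the parting face, with a half-round cavity 76 mm wide, stained brown, open at the top; the other sides are flat, full height. It starts turned up to 0.33 rad from the jig's axes.
- closed (a point): Where the loose half's origin lies when the mould is closed: fixed on the jig at bench height, at x -60, y -46 mm in the jig's frame, same axes as the jig. The loose half's axes are then parallel to these, and the blue lines on the tops of the two halves meet.
- jar: Closed glaze jar with a blue lid, 62 mm diameter, 100 mm tall, standing on the bench on the robot's side of the fixed half; origin at the centre of its base. Leave alone.
- bowl: Small terracotta bowl, 96 mm across, 45 mm high, standing to the right of the loose half; origin at the centre of its base. Leave alone.
- brush: Glaze brush 200 mm long, lying on the bench beyond the rail, roughly parallel to it; origin under its middle. Leave alone.
There are look-alikes about, which are no part of the job. What is meant by the loose_half is not green or red, and is the larger of those in its own colour.

How it is judged:
By the outcome, as a careful person would: the job done as asked, in the order asked, and still so for the second after the job is handed in, with the robot touching nothing.
It also fails if it takes over 54 s, if anything falls off the work surface, if the arm or the gripper's body presses on something with over 40 N, if the wrist force passes 120 N, or if a joint passes its speed limit or range.

### The arm

A 6-joint arm with a two-finger parallel gripper is mounted at the origin on the work surface. World frame = base frame: x ahead of the robot, y to its left, z up, the work surface at z = 0. Lengths are in m, angles in rad, forces in N, time in s.
With the tool pointing down it reaches from about 0.225 to 0.875 m from the base axis. Payload 3.4 kg.
Tool frame: the origin (TCP) lies at the very end of the fingers, on their centre line; the grasp point (between the pads) lies 19 mm behind it; z points along the fingers, y is the line along which they close (so a half turn about z gives the same grasp; the last joint's range is limited). The gripper opens to 85 mm and grips with 20 to 120 N. Pads are 22 mm wide; open, the fingers measure 114 mm over their backs; the gripper's body (76 mm by 85 mm) begins 54 mm behind the grasp point. The pads swing forward as they close: fully open they stand 13 mm farther back than shut.
Start: joints at [-1.231, 0.276, 1.505, -0, 1.361, -0.121], TCP at [0.256, -0.515, 0.231] pointing down, gripper open.
Joint ranges: [-2.89, 2.89], [-0.75, 2.08], [0.22, 2.7], [-1.18, 4.32], [0.11, 2.71], [-2.7, 2.7]. Speed limits (rad/s): [2.57, 2.57, 3.14, 3.14, 3.14, 3.14].

### API

Orientations are given as a unit quaternion [w, x, y, z].
In Python, from rig import get_state, optics, sign_off gives the robot as it stands.
- The arm moves only by the tool send_rows, never from a script. Its argument "increments" is a list of rows, each an object with "gripper": the gripper's target within -1 to 1 (shut at 1, half-way at 0, fully open at -1); "linear": the shift along the world's x, y, z in m, a list of three; "delta_rot": the turn, a rotation vector about the world's x, y, z in rad, a list of three. In form: [{"gripper": gripper, "linear": [dx, dy, dz], "delta_rot": [rx, ry, rz]}, ...]. A call has 1 to 8 rows; each row is the pose to reach, as a shift and turn from the pose commanded when the call began; what a row does not reach only later rows make up. A row lasts 1/10 s, in which the tool goes at most 50 mm and 8.59 degrees, less where a joint would pass 70% of its speed; a pose out of reach is approached as far as the arm can. A call with a gripper value outside its range is refused whole. The fingers move at their own pace and stop on an object; "newtons" is the grip in N (left out, the last holds). Time passes only in rows, so rows that repeat a pose let the fingers close. It gives the time, the measured TCP pose, the force, the opening and the grip force at its end, in the units of the state.
- get_state(): the state, without advancing time (a new reading comes with each control period).
- optics.get_image(name): name is "scene" or "top" or "wrist"; returns a dict with "pixels" (384x512x3 uint8, blue, green, red), "K" (3x3 intrinsics, pixels), "k1" (the pictures are not rectified: a ray, as slopes to the right and down, at radius r is drawn at 1 + k1 r^2 times it, then the intrinsics apply), "rvec" (rotation vector, rad) and "tvec" (3), from world to camera coordinates, as OpenCV has them; the wrist camera has in their place "T_tool_cam" (4x4, takes a point from camera to tool coordinates, whose origin is the TCP and whose axes are the flange's). Camera axes: x right, y down, z forward; pixel columns grow to the right and rows downward; lengths in m; the calibration is good to about 2 mm. A picture is of the moment at which its call begins: read the wrist's pose just before it. There is no depth.
- sign_off(): hands the job in; it is judged then, once.
The state is a dict: "clock": time; "qpos": joint angles; "qd": joint speeds; "effort": joint torques, N m; "position": TCP position; "ee_rot": TCP orientation; "contact_force": force on the tool from outside, world axes, zero at the start; "moment": the same for the moment, N m; "width": finger opening in m; "gripper_force": force on a finger pad.
Only numpy, scipy, OpenCV 4.12 (cv2) and the standard library are available. Lean on these libraries where they do the work, as an engineer would, in place of code of your own. Each camera call takes 0.05 s, during which the arm holds its last target. There are 200 camera calls.

## Working session

There is one attempt and no reset: what is moved stays moved. The work goes in short steps, Python scripts to look and compute and a tool call to move; the robot and the scene stay as the last step left them, time stands still between calls to the robot, and variables do not carry over. Pictures are saved under pics/ and viewed, at most 10 in all, crops included, and the job is handed in when it is done.

Besides the shell and the picture viewer there is one more tool, called after "Request:" as name(argument=value, ...) on one line, values as JSON. send_rows: Moves the arm, as the interface text tells. Its arguments: {"type":"object","properties":{"increments":{"type":"array"},"newtons":{"type":"number"}},"required":["increments"]}

```bash
mkdir -p pics; cat > h.py <<'E'
import numpy as np, cv2
from rig import get_state, optics, sign_off
def grab(n,f):
    d=optics.get_image(n); cv2.imwrite(f'pics/{f}.png',d['pixels'])
    np.save(f'pics/{f}.npy',{k:v for k,v in d.items()},allow_pickle=True); return d
def load(f): return np.load(f'pics/{f}.npy',allow_pickle=True).item()
def ray(d,uv):
    K=np.array(d['K']);x=(np.array(uv,float)-K[:2,2])/[K[0,0],K[1,1]]
    y=x.copy()
    for _ in range(20): y=x/(1+d['k1']*(y@y))
    return np.array([y[0],y[1],1])
def toplane(d,uv,z):
    R=cv2.Rodrigues(np.array(d['rvec'],float))[0];t=np.array(d['tvec'],float).ravel()
    c=-R.T@t;v=R.T@ray(d,uv);return c+v*(z-c[2])/v[2]
def proj(d,P):
    R=cv2.Rodrigues(np.array(d['rvec'],float))[0];p=R@np.array(P,float)+np.array(d['tvec'],float).ravel()
    x=p[:2]/p[2];x=x*(1+d['k1']*(x@x));K=np.array(d['K']);return x*[K[0,0],K[1,1]]+K[:2,2]
E
python3 - <<'E'
from h import *
a=grab('top','top0');b=grab('scene','scene0')
cv2.imwrite('pics/both.png',cv2.resize(np.vstack([a['pixels'],b['pixels']]),(400,600)))
cv2.imwrite('pics/top0b.png',cv2.resize(a['pixels'],(800,600),interpolation=cv2.INTER_CUBIC))
s=get_state();print(s['clock'],s['position'],s['ee_rot'])
E
```

```text
0.1 [ 0.25549424 -0.51459028  0.23052455] [-8.26347366e-04  9.73581911e-01  2.28336528e-01 -1.01415932e-04]
```

View pics/top0b.png

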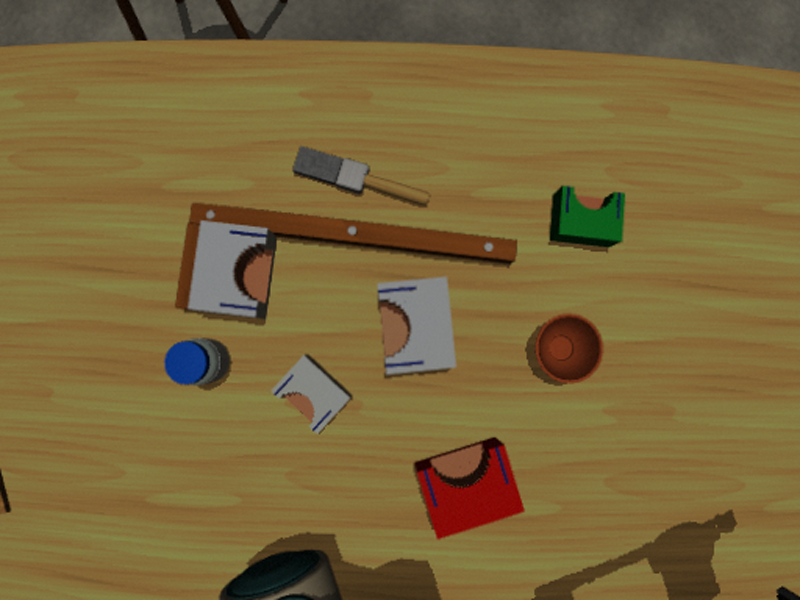

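View pics/scene0.png

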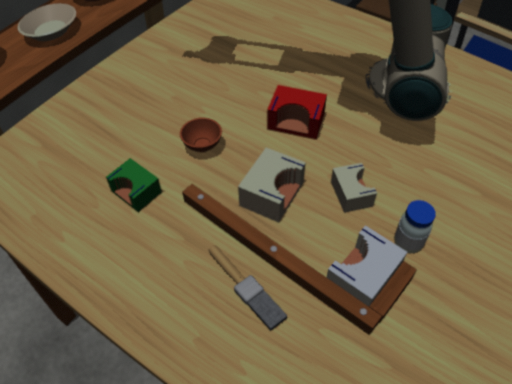

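Top view (800x600): cream blocks are the large one at about (415,327) and the small one at (312,393). The green block is at (588,215) and the red one at (468,488). The large cream block fits as loose_half, since it is neither green nor red and is the larger in its colour. The fixed half is at (232,270), the rail runs from (192,210) to (517,250), the jar is at (188,362) and the bowl at (568,348). I'll confirm with an enlarged crop.

```bash
python3 - <<'E'
from h import *
a=load('top0')['pixels'][115:265,100:350]
cv2.imwrite('pics/crop1.png',cv2.resize(a,(800,480),interpolation=cv2.INTER_CUBIC))
E
```

```text
(no output)
```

View pics/crop1.png

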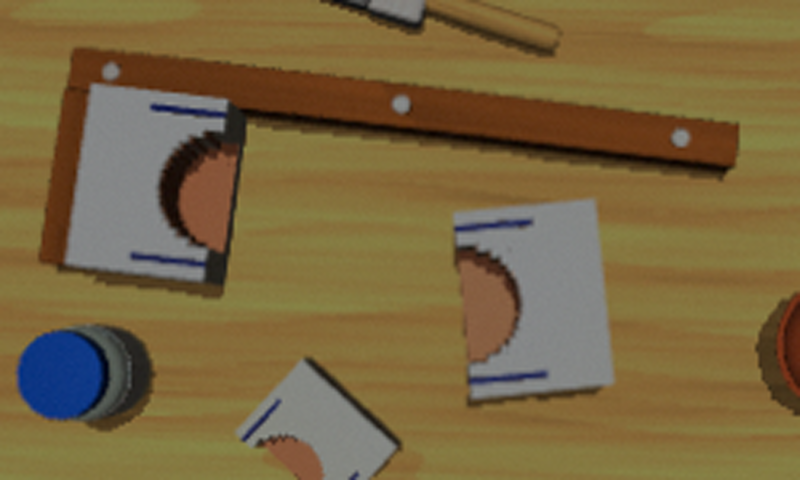

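The crop confirms it: large cream half with its brown cavity facing left towards the fixed half, top corners (455,213), (595,200), (612,384) and (470,401). I'll fit the poses next.

```bash
cat >> h.py <<'E'
from scipy.optimize import least_squares
def fit(d,obj,px,x0):
    def P(x): 
        c,s=np.cos(x[2]),np.sin(x[2]); return [np.array([x[0]+c*a-s*b,x[1]+s*a+c*b,z]) for a,b,z in np.array(obj)/1000]
    r=least_squares(lambda x:np.ravel([proj(d,p)-q for p,q in zip(P(x),px)]),x0)
    return r.x,np.abs(r.fun).max(),np.sqrt(np.mean(r.fun**2))
JOBJ=[(0,92,64),(0,0,64),(-120,0,64),(-120,92,64),(30,120,35),(30,-340,35),(0,-340,35)]
LOBJ=[(60,46,64),(60,-46,64),(-60,-46,64),(-60,46,64)]
def injig(J,p):
    c,s=np.cos(J[2]),np.sin(J[2]);d=np.array(p)[:2]-J[:2];return np.array([c*d[0]+s*d[1],-s*d[0]+c*d[1]])
def toworld(J,p):
    c,s=np.cos(J[2]),np.sin(J[2]);return np.array([J[0]+c*p[0]-s*p[1],J[1]+s*p[0]+c*p[1]])
E
python3 - <<'E'
from h import *
d=load('top0')
C=lambda l:[(np.array(p)+.5)/3.2-.5+[100,115] for p in l]
jp=C([(92,84),(230,100),(206,280),(64,264),(75,48),(739,124),(733,153)])
lp=C([(455,213),(595,200),(612,384),(470,401)])
x0=list(toplane(d,jp[1],.05)[:2])+[0]
J,m,r=fit(d,JOBJ,jp,x0);print('J',J,m,r)
x0=list(toplane(d,np.mean(lp,0),.06)[:2])+[0]
L,m,r=fit(d,LOBJ,lp,x0);print('L',L,m,r)
print('L in jig',injig(J,L),L[2]-J[2],'target w',toworld(J,(-.06,-.046)))
F=lambda u:(np.array(u)+.5)*.64-.5
for n,u,z in [('jar',(187,362),.1),('bowl',(570,347),.045),('small',(312,393),.045)]:
    p=toplane(d,F(u),z);print(n,p,injig(J,p))
np.save('J.npy',J)
E
```

```text
J [ 0.64081204  0.11556416 -0.08057768] 2.4348798934364027 1.0166764335475476
L [ 0.51534218 -0.08626967  0.11878557] 0.585261389810853 0.37613752336156725
L in jig [-0.10881705 -0.21127809] 0.19936324924860457 target w [0.57730415 0.07454285]
jar [0.45993191 0.20235852 0.1       ] [-0.18727936  0.07195361]
bowl [ 0.4920911  -0.29754023  0.045     ] [-0.11498741 -0.42373465]
small [0.4215431 0.0501697 0.045    ] [-0.21329386 -0.08283136]
```

```bash
python3 - <<'E'
from h import *
d=load('top0');J=np.load('J.npy')
C=lambda l:[(np.array(p)+.5)/3.2-.5+[100,115] for p in l]
jp=C([(92,84),(230,100),(206,280),(64,264),(75,48),(739,124),(733,153)])
for i in range(7):
    p=toworld(J,np.array(JOBJ[i][:2])/1e3);print(i,np.round(proj(d,[*p,JOBJ[i][2]/1e3])-jp[i],2))
J2,m,r=fit(d,JOBJ[:4],jp[:4],J);print(J2,m)
i=[0,1,2,3,5,6];J3,m,r=fit(d,[JOBJ[k] for k in i],[jp[k] for k in i],J);print(J3,m)
s=get_state()
for q in [(-.215,-.223)]:
    w=toworld(J3,q);print(w,w-s['position'][:2])
F=lambda u:(np.array(u)+.5)*.64-.5
for u in [(415,462),(497,438),(523,508)]: print('red',injig(J3,toplane(d,F(u),.06)))
for u in [(306,356),(351,397)]: print('small',injig(J3,toplane(d,F(u),.045)))
E
```

```text
0 [-0.29  0.02]
1 [-0.56 -0.64]
2 [-0.32  0.22]
3 [0.73 0.37]
4 [-1.04 -0.44]
5 [ 0.39 -2.08]
6 [1.08 2.43]
[ 0.64027386  0.11474319 -0.09092436] 0.5898473867635232
[ 0.64093338  0.11592248 -0.08048443] 2.3597419136229405
[ 0.40870071 -0.08907017] [0.15320647 0.42552012]
red [-0.28679112 -0.2290801 ]
red [-0.24474384 -0.3331843 ]
red [-0.33331332 -0.3775178 ]
small [-0.16511198 -0.06950601]
small [-0.21291467 -0.1357611 ]
```

Request:
send_rows(increments=[{"gripper": -0.2,"linear": [0.02,0.053,0],"delta_rot": [0,0,-0.07]},{"gripper": -0.2,"linear": [0.035,0.1,0],"delta_rot": [0,0,-0.14]},{"gripper": -0.2,"linear": [0.05,0.14,0],"delta_rot": [0,0,-0.2]},{"gripper": -0.2,"linear": [0.065,0.18,0],"delta_rot": [0,0,-0.26]},{"gripper": -0.2,"linear": [0.08,0.22,0],"delta_rot": [0,0,-0.32]},{"gripper": -0.2,"linear": [0.095,0.26,0],"delta_rot": [0,0,-0.4]},{"gripper": -0.2,"linear": [0.11,0.3,0],"delta_rot": [0,0,-0.48]},{"gripper": -0.2,"linear": [0.12,0.33,0],"delta_rot": [0,0,-0.543]}])

```text
clock: 0.9
position: [0.3758, -0.1825, 0.2311]
ee_rot: [-0.0, 0.999, -0.042, -0.0]
contact_force: [-0.0, 0.1, -0.1]
width: 0.0515
gripper_force: 0.0
```

Request:
send_rows(increments=[{"gripper": -0.2,"linear": [0.013,0.04,0],"delta_rot": [0,0,0]},{"gripper": -0.2,"linear": [0.026,0.08,0],"delta_rot": [0,0,0]},{"gripper": -0.2,"linear": [0.033,0.096,0],"delta_rot": [0,0,0]},{"gripper": -0.2,"linear": [0.033,0.096,0],"delta_rot": [0,0,0]},{"gripper": -0.2,"linear": [0.033,0.096,0],"delta_rot": [0,0,0]}])

```text
clock: 1.4
position: [0.4084, -0.0891, 0.2311]
ee_rot: [0.0, 0.999, -0.04, -0.0]
contact_force: [0.7, -0.3, -0.7]
width: 0.0511
gripper_force: 0.0
```

```bash
python3 - <<'E'
from h import *
s=get_state();d=grab('wrist','w1');print(s['position'],s['ee_rot'],np.round(d['T_tool_cam'],3))
cv2.imwrite('pics/w1b.png',cv2.resize(d['pixels'],(800,600)))
E
```

```text
[ 0.40842918 -0.08909914  0.23109908] [ 3.34058210e-04  9.99182728e-01 -4.04178520e-02 -4.01946866e-04] [[-0.    -0.95  -0.313  0.08 ]
 [ 1.    -0.    -0.    -0.001]
 [ 0.    -0.313  0.95  -0.142]
 [ 0.     0.     0.     1.   ]]
```

View pics/w1b.png

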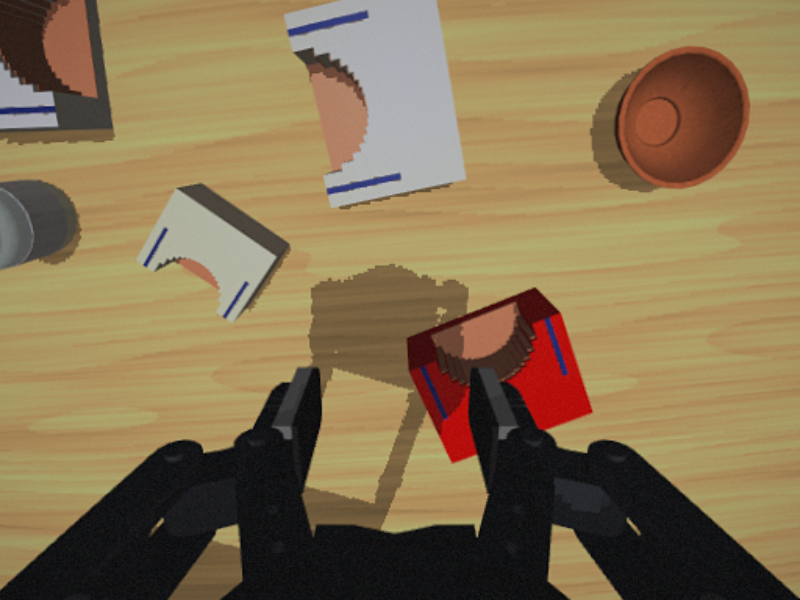

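Wrist view (800x600): the loose half's near top corners are at (331,208) and (466,180), the red block's rear top corners at (407,340) and (535,289), and the fixed half is at upper left. I'll measure the clearances.

```bash
cat >> h.py <<'E'
from scipy.spatial.transform import Rotation as Rn
def wplane(d,s,uv,z):
    q=s['ee_rot'];R=Rn.from_quat([q[1],q[2],q[3],q[0]]).as_matrix();T=np.array(d['T_tool_cam'])
    c=R@T[:3,3]+s['position'];v=R@T[:3,:3]@ray(d,uv);return c+v*(z-c[2])/v[2]
E
python3 - <<'E'
from h import *
d=load('w1');s=get_state();J=[0.6406,0.1155,-0.083]
F=lambda u:(np.array(u)+.5)*.64-.5
for n,u,z in [('L-near-left',(331,208),.064),('L near right',(466,180),.064),('L far left',(285,15),.064),('red',(407,368),.0),('redtop',(407,340),.064),('red2',(535,289),.064),('fixedBR top',(57,129),.064),('fixed BR bot',(112,136),0),('small',(289,245),.045)]:
    p=wplane(d,s,F(u),z);print(n,np.round(p,4),np.round(injig(J,p),4))
E
```

```text
L-near-left [ 0.4523 -0.0498  0.064 ] [-0.174  -0.1803]
L near right [ 0.4632 -0.1408  0.064 ] [-0.1555 -0.2701]
L far left [ 0.5706 -0.0359  0.064 ] [-0.0572 -0.1567]
red [ 0.2961 -0.091   0.    ] [-0.3261 -0.2344]
redtop [ 0.3521 -0.0935  0.064 ] [-0.2702 -0.2322]
red2 [ 0.3838 -0.1873  0.064 ] [-0.2309 -0.323 ]
fixedBR top [0.5209 0.1253 0.064 ] [-0.1201 -0.0002]
fixed BR bot [0.5171 0.1265 0.    ] [-0.124   0.0008]
small [ 0.426 -0.013  0.045] [-0.2032 -0.1458]
```

Request:
send_rows(increments=[{"gripper": -0.2,"linear": [0.001,0,-0.03],"delta_rot": [0,0,0]},{"gripper": -0.2,"linear": [0.002,0,-0.065],"delta_rot": [0,0,0]},{"gripper": -0.2,"linear": [0.004,0,-0.1],"delta_rot": [0,0,0]},{"gripper": -0.2,"linear": [0.006,0,-0.135],"delta_rot": [0,0,0]},{"gripper": -0.2,"linear": [0.008,0,-0.17],"delta_rot": [0,0,0]},{"gripper": -0.2,"linear": [0.008,0,-0.2],"delta_rot": [0,0,0]},{"gripper": -0.2,"linear": [0.008,0,-0.215],"delta_rot": [0,0,0]},{"gripper": -0.2,"linear": [0.008,0,-0.223],"delta_rot": [0,0,0]}])

```text
clock: 2.25
position: [0.4155, -0.09, 0.0068]
ee_rot: [-0.0, 0.999, -0.042, -0.002]
contact_force: [-0.4, -0.1, 0.6]
width: 0.0516
gripper_force: 0.0
```

Request:
send_rows(increments=[{"gripper": -0.2,"linear": [0.003,0,0],"delta_rot": [0,0,0]},{"gripper": -0.2,"linear": [0.006,0,0],"delta_rot": [0,0,0]},{"gripper": -0.2,"linear": [0.009,-0.001,0],"delta_rot": [0,0,0]},{"gripper": -0.2,"linear": [0.012,-0.001,0],"delta_rot": [0,0,0]},{"gripper": -0.2,"linear": [0.015,-0.001,0],"delta_rot": [0,0,0]},{"gripper": -0.2,"linear": [0.018,-0.0015,0],"delta_rot": [0,0,0]},{"gripper": -0.2,"linear": [0.021,-0.002,0],"delta_rot": [0,0,0]},{"gripper": -0.2,"linear": [0.024,-0.002,0],"delta_rot": [0,0,0]}])

```text
clock: 3.05
position: [0.4391, -0.0905, 0.008]
ee_rot: [-0.0, 0.999, -0.041, -0.002]
contact_force: [-3.6, 0.6, 1.1]
width: 0.051
gripper_force: 0.0
```

Request:
send_rows(increments=[{"gripper": -0.2,"linear": [0.004,0,0],"delta_rot": [0,0,0]},{"gripper": -0.2,"linear": [0.008,-0.001,0],"delta_rot": [0,0,0]},{"gripper": -0.2,"linear": [0.012,-0.001,0],"delta_rot": [0,0,0]},{"gripper": -0.2,"linear": [0.016,-0.001,0],"delta_rot": [0,0,0]},{"gripper": -0.2,"linear": [0.02,-0.002,0],"delta_rot": [0,0,0]},{"gripper": -0.2,"linear": [0.024,-0.002,0],"delta_rot": [0,0,0]},{"gripper": -0.2,"linear": [0.028,-0.002,0],"delta_rot": [0,0,0]},{"gripper": -0.2,"linear": [0.032,-0.003,0],"delta_rot": [0,0,0]}])

```text
clock: 3.85
position: [0.4729, -0.094, 0.0083]
ee_rot: [0.0, 0.999, -0.041, -0.0]
contact_force: [-2.8, 1.2, 0.4]
width: 0.0514
gripper_force: 0.0
```

Request:
send_rows(increments=[{"gripper": -0.2,"linear": [0.002,0,0],"delta_rot": [0,0,0]},{"gripper": -0.2,"linear": [0.004,0,0],"delta_rot": [0,0,0]},{"gripper": -0.2,"linear": [0.006,-0.001,0],"delta_rot": [0,0,0]},{"gripper": -0.2,"linear": [0.008,-0.001,0],"delta_rot": [0,0,0]},{"gripper": -0.2,"linear": [0.01,-0.001,0],"delta_rot": [0,0,0]},{"gripper": -0.2,"linear": [0.011,-0.001,0],"delta_rot": [0,0,0]},{"gripper": -0.2,"linear": [0.012,-0.001,0],"delta_rot": [0,0,0]},{"gripper": -0.2,"linear": [0.013,-0.001,0],"delta_rot": [0,0,0]}])

```text
clock: 4.65
position: [0.4856, -0.0951, 0.0083]
ee_rot: [0.0, 0.999, -0.041, -0.0]
contact_force: [-3.8, 0.5, -0.1]
width: 0.051
gripper_force: 0.0
```

Request:
send_rows(increments=[{"gripper": -0.2,"linear": [0.001,0,0],"delta_rot": [0,0,0]},{"gripper": -0.2,"linear": [0.002,0,0],"delta_rot": [0,0,0]},{"gripper": -0.2,"linear": [0.003,0,0],"delta_rot": [0,0,0]},{"gripper": -0.2,"linear": [0.004,0,0],"delta_rot": [0,0,0]},{"gripper": -0.2,"linear": [0.004,0,0],"delta_rot": [0,0,0]}])

```text
clock: 5.15
position: [0.4888, -0.0948, 0.0082]
ee_rot: [-0.0, 0.999, -0.041, -0.001]
contact_force: [-5.7, -1.1, 1.6]
width: 0.0512
gripper_force: 0.0
```

```bash
python3 - <<'E'
from h import *
a=grab('top','top1')['pixels'][115:265,100:350]
cv2.imwrite('pics/crop2.png',cv2.resize(a,(800,480),interpolation=cv2.INTER_CUBIC))
E
```

```text
(no output)
```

View pics/crop2.png

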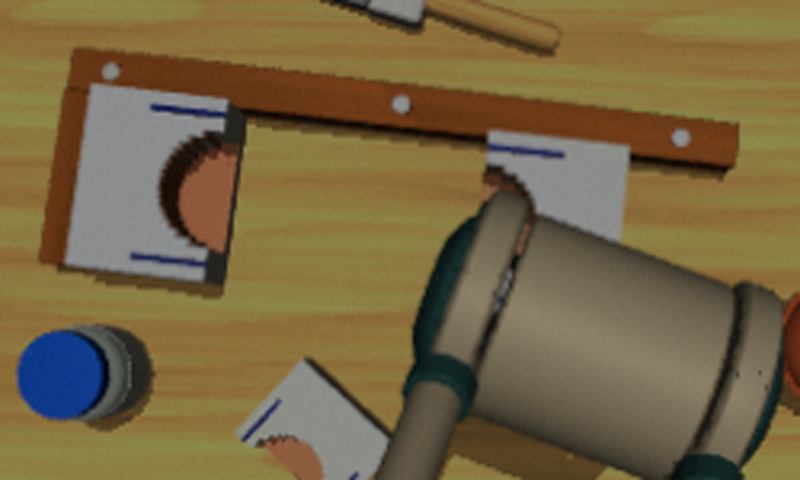

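The loose half is now aligned and next to the rail: its rear edge runs (487,130)–(630,146), with the same slope as the fixed half. I'll seat it with small steps.

Request:
send_rows(increments=[{"gripper": -0.2,"linear": [0.001,0,0],"delta_rot": [0,0,0]},{"gripper": -0.2,"linear": [0.002,0,0],"delta_rot": [0,0,0]},{"gripper": -0.2,"linear": [0.002,0,0],"delta_rot": [0,0,0]}])

```text
clock: 5.5
position: [0.4887, -0.0942, 0.0078]
ee_rot: [-0.001, 0.999, -0.041, -0.003]
contact_force: [-8.1, 0.4, 2.6]
width: 0.0513
gripper_force: 0.0
```

Request:
send_rows(increments=[{"gripper": -0.2,"linear": [0.001,0,0],"delta_rot": [0,0,0]},{"gripper": -0.2,"linear": [0.0015,0,0],"delta_rot": [0,0,0]},{"gripper": -0.2,"linear": [0.0015,0,0],"delta_rot": [0,0,0]}])

```text
clock: 5.8
position: [0.4886, -0.0939, 0.0076]
ee_rot: [-0.001, 0.999, -0.041, -0.004]
contact_force: [-12.0, 0.2, 4.4]
width: 0.0514
gripper_force: 0.0
```

Request:
send_rows(increments=[{"gripper": -0.2,"linear": [-0.01,0.001,0],"delta_rot": [0,0,0]},{"gripper": -0.2,"linear": [-0.025,0.002,0],"delta_rot": [0,0,0]},{"gripper": -0.2,"linear": [-0.045,0.003,0],"delta_rot": [0,0,0]},{"gripper": -0.2,"linear": [-0.045,0.003,0.03],"delta_rot": [0,0,0]},{"gripper": -0.2,"linear": [-0.045,0.003,0.07],"delta_rot": [0,0,0]},{"gripper": -0.2,"linear": [-0.045,0.003,0.11],"delta_rot": [0,0,0]},{"gripper": -0.2,"linear": [-0.045,0.003,0.15],"delta_rot": [0,0,0]},{"gripper": -0.2,"linear": [-0.045,0.003,0.16],"delta_rot": [0,0,0]}])

```text
clock: 6.6
position: [0.4529, -0.0935, 0.1735]
ee_rot: [0.002, 0.999, -0.041, 0.007]
contact_force: [1.0, -0.5, -0.2]
width: 0.0515
gripper_force: 0.0
```

```bash
python3 - <<'E'
from h import *
s=get_state();print(s['clock'],s['position'],np.round(s['qpos'],2),2*np.arctan2(s['ee_rot'][2],s['ee_rot'][1]))
J=[0.6406,0.1155,-0.083]
print(toworld(J,(-.062,-.305))-s['position'][:2])
E
```

```text
6.6 [ 0.45287741 -0.09347729  0.17353851] [-0.35  0.14  1.84  0.    1.15  1.3 ] -0.08209726369152673
[ 0.10065008 -0.08983265]
```

Request:
send_rows(increments=[{"gripper": -0.2,"linear": [0.01,-0.01,0],"delta_rot": [0,0,0.13]},{"gripper": -0.2,"linear": [0.02,-0.02,0],"delta_rot": [0,0,0.26]},{"gripper": -0.2,"linear": [0.03,-0.03,0],"delta_rot": [0,0,0.39]},{"gripper": -0.2,"linear": [0.045,-0.045,0],"delta_rot": [0,0,0.52]},{"gripper": -0.2,"linear": [0.06,-0.06,0],"delta_rot": [0,0,0.65]},{"gripper": -0.2,"linear": [0.075,-0.07,0],"delta_rot": [0,0,0.78]},{"gripper": -0.2,"linear": [0.09,-0.08,0],"delta_rot": [0,0,0.91]},{"gripper": -0.2,"linear": [0.1,-0.09,0],"delta_rot": [0,0,1.04]}])

```text
clock: 7.4
position: [0.5503, -0.1829, 0.1677]
ee_rot: [0.001, 0.886, 0.463, 0.001]
contact_force: [-0.7, 0.1, 0.0]
width: 0.0509
gripper_force: 0.0
```

Request:
send_rows(increments=[{"gripper": -0.2,"linear": [0,0,0],"delta_rot": [0,0,0.13]},{"gripper": -0.2,"linear": [0,0,0],"delta_rot": [0,0,0.26]},{"gripper": -0.2,"linear": [0,0,0],"delta_rot": [0,0,0.39]},{"gripper": -0.2,"linear": [0,0,0],"delta_rot": [0,0,0.53]},{"gripper": -0.2,"linear": [0,0,0],"delta_rot": [0,0,0.53]},{"gripper": -0.2,"linear": [0,0,0],"delta_rot": [0,0,0.53]}])

```text
clock: 8.0
position: [0.5487, -0.1822, 0.168]
ee_rot: [0.0, 0.737, 0.676, 0.0]
contact_force: [0.8, -1.0, 0.0]
width: 0.0511
gripper_force: 0.0
```

```bash
python3 - <<'E'
from h import *
s=get_state();d=grab('wrist','w2');print(s['clock'],s['position'],np.round(s['qpos'],2),2*np.arctan2(s['ee_rot'][2],s['ee_rot'][1]))
J=[0.6406,0.1155,-0.083]
print(injig(J,s['position']))
cv2.imwrite('pics/w2b.png',cv2.resize(d['pixels'],(800,600)))
E
```

```text
8.0 [ 0.54869831 -0.18216595  0.16797068] [-0.44  0.32  1.6   0.    1.22 -0.36] 1.4849518605396341
[-0.0669074  -0.30426032]
```

View pics/w2b.png

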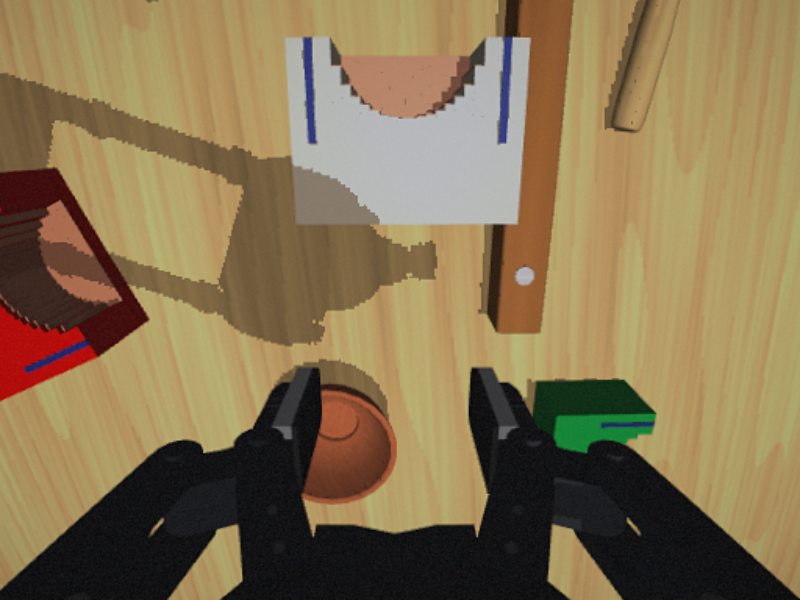

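Wrist view: the loose half is square to the tool, with near top corners (296,223) and (518,223), and its right side lies against the rail. The bowl's nearest rim is about (340,385). Checking distances before descending.

```bash
python3 - <<'E'
from h import *
d=load('w2');s=get_state();J=[0.6406,0.1155,-0.083]
F=lambda u:(np.array(u)+.5)*.64-.5
for n,u,z in [('L nl',(296,223),.064),('L nr',(518,223),.064),('L fl',(286,38),.064),('L fr',(530,38),.064),('bowl',(345,385),.045),('bowl r',(396,450),.045),('railend near',(497,332),.035),('green',(535,380),.06),('green bot',(533,410),.0)]:
    p=wplane(d,s,F(u),z);print(n,np.round(p,4),np.round(injig(J,p),4))
E
```

```text
L nl [ 0.499  -0.1362  0.064 ] [-0.1202 -0.2626]
L nr [ 0.6186 -0.1464  0.064 ] [-2.000e-04 -2.629e-01]
L fl [ 0.5071 -0.0458  0.064 ] [-0.1196 -0.1719]
L fr [ 0.6257 -0.0558  0.064 ] [-0.0007 -0.1719]
bowl [ 0.5104 -0.2466  0.045 ] [-0.0997 -0.3717]
bowl r [ 0.5393 -0.3001  0.045 ] [-0.0664 -0.4225]
railend near [ 0.6121 -0.222   0.035 ] [-0.0004 -0.3387]
green [ 0.6301 -0.2452  0.06  ] [ 0.0194 -0.3604]
green bot [ 0.6469 -0.3062  0.    ] [ 0.0412 -0.4197]
```

Request:
send_rows(increments=[{"gripper": -0.2,"linear": [0.002,0,-0.02],"delta_rot": [0,0,0]},{"gripper": -0.2,"linear": [0.004,0,-0.05],"delta_rot": [0,0,0]},{"gripper": -0.2,"linear": [0.004,0,-0.08],"delta_rot": [0,0,0]},{"gripper": -0.2,"linear": [0.004,0,-0.11],"delta_rot": [0,0,0]},{"gripper": -0.2,"linear": [0.004,0,-0.135],"delta_rot": [0,0,0]},{"gripper": -0.2,"linear": [0.004,0,-0.15],"delta_rot": [0,0,0]},{"gripper": -0.2,"linear": [0.004,0,-0.16],"delta_rot": [0,0,0]},{"gripper": -0.2,"linear": [0.004,0,-0.16],"delta_rot": [0,0,0]}])

```text
clock: 8.85
position: [0.5516, -0.1817, 0.0071]
ee_rot: [-0.001, 0.736, 0.677, -0.0]
contact_force: [-0.3, 0.7, -1.0]
width: 0.0511
gripper_force: 0.0
```

Request:
send_rows(increments=[{"gripper": -0.2,"linear": [0.0005,0.005,0],"delta_rot": [0,0,0]},{"gripper": -0.2,"linear": [0.001,0.01,0],"delta_rot": [0,0,0]},{"gripper": -0.2,"linear": [0.0013,0.015,0],"delta_rot": [0,0,0]},{"gripper": -0.2,"linear": [0.0016,0.019,0],"delta_rot": [0,0,0]},{"gripper": -0.2,"linear": [0.002,0.023,0],"delta_rot": [0,0,0]},{"gripper": -0.2,"linear": [0.0022,0.026,0],"delta_rot": [0,0,0]},{"gripper": -0.2,"linear": [0.0024,0.029,0],"delta_rot": [0,0,0]},{"gripper": -0.2,"linear": [0.0027,0.032,0],"delta_rot": [0,0,0]}])

```text
clock: 9.65
position: [0.555, -0.151, 0.0086]
ee_rot: [0.001, 0.736, 0.677, -0.001]
contact_force: [-1.8, -6.1, 2.2]
width: 0.0514
gripper_force: 0.0
```

Request:
send_rows(increments=[{"gripper": -0.2,"linear": [0.0003,0.004,0],"delta_rot": [0,0,0]},{"gripper": -0.2,"linear": [0.0007,0.008,0],"delta_rot": [0,0,0]},{"gripper": -0.2,"linear": [0.001,0.012,0],"delta_rot": [0,0,0]},{"gripper": -0.2,"linear": [0.0013,0.016,0],"delta_rot": [0,0,0]},{"gripper": -0.2,"linear": [0.0017,0.02,0],"delta_rot": [0,0,0]},{"gripper": -0.2,"linear": [0.002,0.024,0],"delta_rot": [0,0,0]},{"gripper": -0.2,"linear": [0.0023,0.028,0],"delta_rot": [0,0,0]},{"gripper": -0.2,"linear": [0.0027,0.032,0],"delta_rot": [0,0,0]}])

```text
clock: 10.45
position: [0.558, -0.118, 0.0085]
ee_rot: [0.0, 0.736, 0.677, 0.0]
contact_force: [-0.3, -5.2, 1.4]
width: 0.0512
gripper_force: 0.0
```

Request:
send_rows(increments=[{"gripper": -0.2,"linear": [0.0003,0.004,0],"delta_rot": [0,0,0]},{"gripper": -0.2,"linear": [0.0007,0.008,0],"delta_rot": [0,0,0]},{"gripper": -0.2,"linear": [0.001,0.012,0],"delta_rot": [0,0,0]},{"gripper": -0.2,"linear": [0.0013,0.016,0],"delta_rot": [0,0,0]},{"gripper": -0.2,"linear": [0.0017,0.02,0],"delta_rot": [0,0,0]},{"gripper": -0.2,"linear": [0.002,0.024,0],"delta_rot": [0,0,0]},{"gripper": -0.2,"linear": [0.0023,0.028,0],"delta_rot": [0,0,0]},{"gripper": -0.2,"linear": [0.0027,0.032,0],"delta_rot": [0,0,0]}])

```text
clock: 11.25
position: [0.5602, -0.0857, 0.0083]
ee_rot: [-0.0, 0.736, 0.677, -0.0]
contact_force: [-1.5, -6.1, 1.0]
width: 0.0509
gripper_force: 0.0
```

Request:
send_rows(increments=[{"gripper": -0.2,"linear": [0.0003,0.004,0],"delta_rot": [0,0,0]},{"gripper": -0.2,"linear": [0.0007,0.008,0],"delta_rot": [0,0,0]},{"gripper": -0.2,"linear": [0.001,0.012,0],"delta_rot": [0,0,0]},{"gripper": -0.2,"linear": [0.0013,0.016,0],"delta_rot": [0,0,0]},{"gripper": -0.2,"linear": [0.0017,0.02,0],"delta_rot": [0,0,0]},{"gripper": -0.2,"linear": [0.002,0.024,0],"delta_rot": [0,0,0]},{"gripper": -0.2,"linear": [0.0023,0.028,0],"delta_rot": [0,0,0]},{"gripper": -0.2,"linear": [0.0027,0.032,0],"delta_rot": [0,0,0]}])

```text
clock: 12.05
position: [0.5629, -0.0537, 0.0083]
ee_rot: [-0.0, 0.736, 0.677, -0.0]
contact_force: [0.4, -4.2, 1.1]
width: 0.0514
gripper_force: 0.0
```

Request:
send_rows(increments=[{"gripper": -0.2,"linear": [0.0003,0.004,0],"delta_rot": [0,0,0]},{"gripper": -0.2,"linear": [0.0007,0.008,0],"delta_rot": [0,0,0]},{"gripper": -0.2,"linear": [0.001,0.012,0],"delta_rot": [0,0,0]},{"gripper": -0.2,"linear": [0.0013,0.016,0],"delta_rot": [0,0,0]},{"gripper": -0.2,"linear": [0.0017,0.02,0],"delta_rot": [0,0,0]},{"gripper": -0.2,"linear": [0.002,0.024,0],"delta_rot": [0,0,0]},{"gripper": -0.2,"linear": [0.0023,0.028,0],"delta_rot": [0,0,0]},{"gripper": -0.2,"linear": [0.0027,0.032,0],"delta_rot": [0,0,0]}])

```text
clock: 12.85
position: [0.5656, -0.0217, 0.0083]
ee_rot: [-0.0, 0.736, 0.677, -0.0]
contact_force: [-0.1, -4.8, 1.4]
width: 0.0512
gripper_force: 0.0
```

Request:
send_rows(increments=[{"gripper": -0.2,"linear": [0.0003,0.004,0],"delta_rot": [0,0,0]},{"gripper": -0.2,"linear": [0.0007,0.008,0],"delta_rot": [0,0,0]},{"gripper": -0.2,"linear": [0.001,0.012,0],"delta_rot": [0,0,0]},{"gripper": -0.2,"linear": [0.0013,0.016,0],"delta_rot": [0,0,0]},{"gripper": -0.2,"linear": [0.0016,0.019,0],"delta_rot": [0,0,0]},{"gripper": -0.2,"linear": [0.0018,0.022,0],"delta_rot": [0,0,0]},{"gripper": -0.2,"linear": [0.002,0.024,0],"delta_rot": [0,0,0]},{"gripper": -0.2,"linear": [0.0022,0.026,0],"delta_rot": [0,0,0]}])

```text
clock: 13.65
position: [0.5678, 0.0041, 0.0083]
ee_rot: [-0.0, 0.736, 0.677, -0.0]
contact_force: [0.2, -3.2, 0.6]
width: 0.0511
gripper_force: 0.0
```

Request:
send_rows(increments=[{"gripper": -0.2,"linear": [0.0001,0.001,0],"delta_rot": [0,0,0]},{"gripper": -0.2,"linear": [0.0002,0.002,0],"delta_rot": [0,0,0]},{"gripper": -0.2,"linear": [0.0002,0.003,0],"delta_rot": [0,0,0]},{"gripper": -0.2,"linear": [0.0003,0.004,0],"delta_rot": [0,0,0]},{"gripper": -0.2,"linear": [0.0004,0.005,0],"delta_rot": [0,0,0]},{"gripper": -0.2,"linear": [0.0005,0.006,0],"delta_rot": [0,0,0]},{"gripper": -0.2,"linear": [0.0006,0.007,0],"delta_rot": [0,0,0]}])

```text
clock: 14.35
position: [0.5685, 0.011, 0.0083]
ee_rot: [0.0, 0.736, 0.677, 0.0]
contact_force: [0.1, -3.6, 0.3]
width: 0.0511
gripper_force: 0.0
```

Request:
send_rows(increments=[{"gripper": -0.2,"linear": [0.0001,0.001,0],"delta_rot": [0,0,0]},{"gripper": -0.2,"linear": [0.0002,0.002,0],"delta_rot": [0,0,0]},{"gripper": -0.2,"linear": [0.0002,0.003,0],"delta_rot": [0,0,0]},{"gripper": -0.2,"linear": [0.0003,0.0035,0],"delta_rot": [0,0,0]}])

```text
clock: 14.75
position: [0.5688, 0.0146, 0.0083]
ee_rot: [-0.0, 0.736, 0.677, 0.0]
contact_force: [-0.8, -4.4, 0.9]
width: 0.0512
gripper_force: 0.0
```

Request:
send_rows(increments=[{"gripper": -0.2,"linear": [0.0001,0.001,0],"delta_rot": [0,0,0]},{"gripper": -0.2,"linear": [0.0002,0.002,0],"delta_rot": [0,0,0]},{"gripper": -0.2,"linear": [0.0002,0.002,0],"delta_rot": [0,0,0]}])

```text
clock: 15.05
position: [0.5687, 0.0146, 0.0084]
ee_rot: [0.001, 0.736, 0.677, -0.001]
contact_force: [-2.4, -10.6, 0.9]
width: 0.0515
gripper_force: 0.0
```

Request:
send_rows(increments=[{"gripper": -0.2,"linear": [0.0001,0.001,0],"delta_rot": [0,0,0]},{"gripper": -0.2,"linear": [0.0001,0.0015,0],"delta_rot": [0,0,0]},{"gripper": -0.2,"linear": [0.0001,0.0015,0],"delta_rot": [0,0,0]}])

```text
clock: 15.35
position: [0.5686, 0.0146, 0.0084]
ee_rot: [0.001, 0.736, 0.677, -0.002]
contact_force: [-2.8, -15.7, 1.5]
width: 0.0512
gripper_force: 0.0
```

Request:
send_rows(increments=[{"gripper": -0.2,"linear": [-0.001,-0.01,0],"delta_rot": [0,0,0]},{"gripper": -0.2,"linear": [-0.002,-0.03,0],"delta_rot": [0,0,0]},{"gripper": -0.2,"linear": [-0.004,-0.05,0],"delta_rot": [0,0,0]},{"gripper": -0.2,"linear": [-0.004,-0.06,0.03],"delta_rot": [0,0,0]},{"gripper": -0.2,"linear": [-0.004,-0.06,0.07],"delta_rot": [0,0,0]},{"gripper": -0.2,"linear": [-0.004,-0.06,0.11],"delta_rot": [0,0,0]},{"gripper": -0.2,"linear": [-0.004,-0.06,0.15],"delta_rot": [0,0,0]},{"gripper": -0.2,"linear": [-0.004,-0.06,0.15],"delta_rot": [0,0,0]}])

```text
clock: 16.15
position: [0.5691, -0.0417, 0.1644]
ee_rot: [0.004, 0.736, 0.677, 0.005]
contact_force: [0.9, 0.2, 0.7]
width: 0.0512
gripper_force: 0.0
```

```bash
python3 - <<'E'
from h import *
s=get_state();d=grab('wrist','w3');print(s['clock'],s['position'],s['contact_force'])
cv2.imwrite('pics/w3b.png',cv2.resize(d['pixels'],(800,600),interpolation=cv2.INTER_CUBIC))
E
```

```text
16.15 [ 0.56911242 -0.04172885  0.16435957] [0.86270758 0.24573617 0.69753374]
```

View pics/w3b.png

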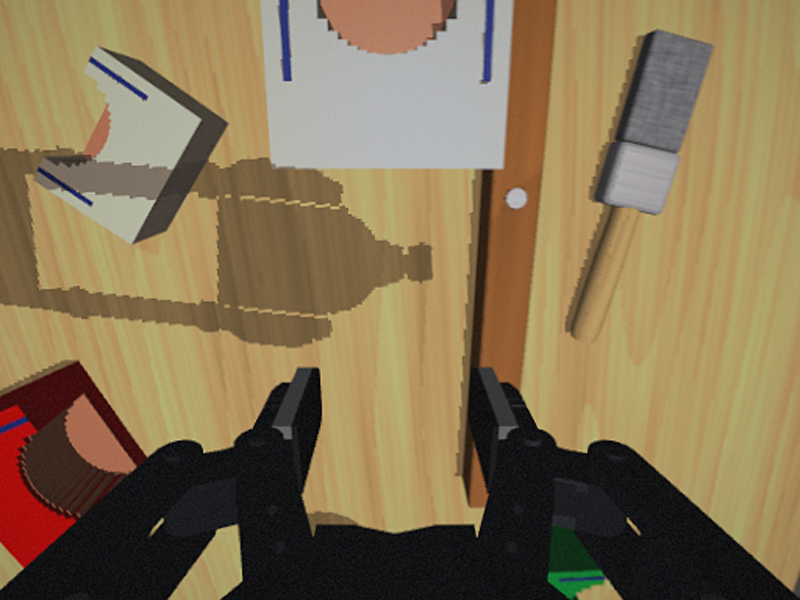

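The loose half sits square, with its near edge (270,167)–(503,167) beside the rail, and the brush is undisturbed. The seam is out of frame, so I'll move forward to see it.

Request:
send_rows(increments=[{"gripper": -0.2,"linear": [0.001,0.02,0.01],"delta_rot": [0,0,0]},{"gripper": -0.2,"linear": [0.003,0.045,0.02],"delta_rot": [0,0,0]},{"gripper": -0.2,"linear": [0.005,0.06,0.02],"delta_rot": [0,0,0]},{"gripper": -0.2,"linear": [0.005,0.065,0.02],"delta_rot": [0,0,0]},{"gripper": -0.2,"linear": [0.005,0.065,0.02],"delta_rot": [0,0,0]},{"gripper": -0.2,"linear": [0.005,0.065,0.02],"delta_rot": [0,0,0]}])

```text
clock: 16.8
position: [0.5696, 0.0225, 0.1773]
ee_rot: [-0.0, 0.736, 0.677, -0.001]
contact_force: [0.0, 0.0, 0.4]
width: 0.0514
gripper_force: 0.0
```

```bash
python3 - <<'E'
from h import *
s=get_state();d=grab('wrist','w4');print(s['clock'],s['position'],s['contact_force'])
cv2.imwrite('pics/w4b.png',cv2.resize(d['pixels'][:250,100:433],(800,600),interpolation=cv2.INTER_CUBIC))
E
```

```text
16.8 [0.56955959 0.02253416 0.17728596] [0.0005818  0.00498767 0.40195688]
```

View pics/w4b.png

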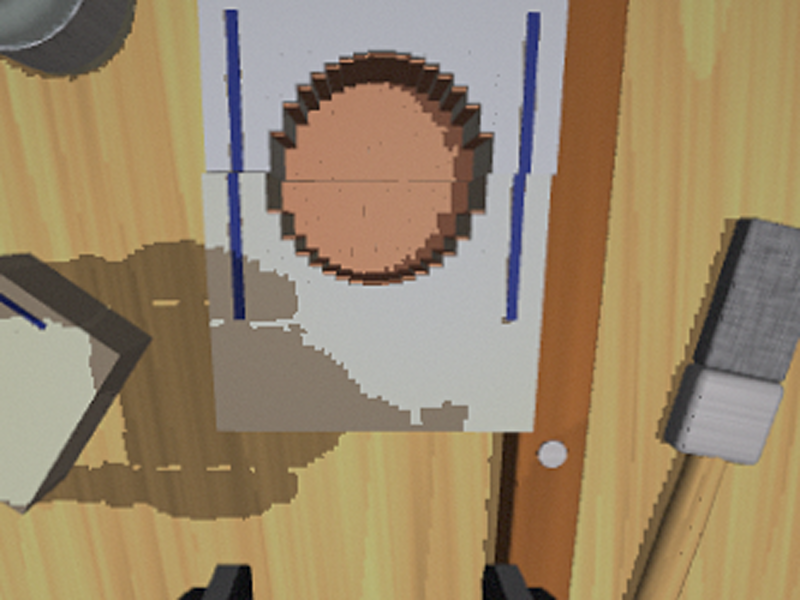

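The mould is nearly closed: the seam at y≈173 is tight. The loose half sits about 4–5 px (roughly 1.5 mm) off the rail, since its right edge is at x≈552 against 557 on the fixed half, and the right blue line steps the same way. It needs a gentle +x nudge. The small block's nearest corner, (150,340), limits my clearance, so I'll measure that.

```bash
python3 - <<'E'
from h import *
d=load('w4');s=get_state();J=[0.6406,0.1155,-0.083]
F=lambda u:(np.array(u)+.5)/2.4024-.5+[100,0] if 0 else np.array([(u[0]+.5)*333/800-.5+100,(u[1]+.5)*250/600-.5])
for n,u,z in [('F r end',(557,172),.064),('L r start',(552,174),.064),('L r end',(534,430),.064),('F l end',(204,171),.064),('L l start',(206,173),.064),('L l end',(217,430),.064),('bl F',(525,172),.064),('bl L',(520,174),.064),('bl F',(236,171),.064),('bl L',(235,174),.064),('small top',(124,352),.045),('small base',(150,340),0),('small base2',(35,257),0)]:
    p=wplane(d,s,F(u),z);print(n,np.round(p,4),np.round(injig(J,p),4))
t=toworld(J,(-.155,-.042));print(t,t-s['position'][:2])
E
```

```text
F r end [0.6424 0.1153 0.064 ] [ 0.0018 -0.    ]
L r start [0.6406 0.1148 0.064 ] [ 0.0001 -0.0007]
L r end [0.6331 0.0239 0.064 ] [ 0.0001 -0.0919]
F l end [0.5222 0.1256 0.064 ] [-0.1188  0.0003]
L l start [0.5228 0.1249 0.064 ] [-0.1182 -0.0004]
L l end [0.5133 0.0338 0.064 ] [-0.1201 -0.0919]
bl F [0.6314 0.1161 0.064 ] [-0.0092 -0.0001]
bl L [0.6297 0.1156 0.064 ] [-0.0109 -0.0008]
bl F [0.5332 0.1246 0.064 ] [-0.1078  0.0002]
bl L [0.5327 0.1237 0.064 ] [-0.1082 -0.0008]
small top [0.4765 0.0637 0.045 ] [-0.1593 -0.0653]
small base [0.473  0.0616 0.    ] [-0.1625 -0.0676]
small base2 [0.4276 0.1031 0.    ] [-0.2112 -0.0301]
[0.48265159 0.08649482] [-0.08702278  0.06414908]
```

Request:
send_rows(increments=[{"gripper": 1,"linear": [-0.01,0.008,0.01],"delta_rot": [0,0,-0.13]},{"gripper": 1,"linear": [-0.02,0.016,0.01],"delta_rot": [0,0,-0.26]},{"gripper": 1,"linear": [-0.03,0.024,0.01],"delta_rot": [0,0,-0.39]},{"gripper": 1,"linear": [-0.04,0.032,0.01],"delta_rot": [0,0,-0.52]},{"gripper": 1,"linear": [-0.05,0.04,0.01],"delta_rot": [0,0,-0.65]},{"gripper": 1,"linear": [-0.06,0.048,0.01],"delta_rot": [0,0,-0.78]},{"gripper": 1,"linear": [-0.07,0.056,0.01],"delta_rot": [0,0,-0.91]},{"gripper": 1,"linear": [-0.08,0.065,0.01],"delta_rot": [0,0,-1.04]}])

```text
clock: 17.65
position: [0.4897, 0.0873, 0.1881]
ee_rot: [0.0, 0.976, 0.219, -0.0]
contact_force: [-0.3, 0.9, -0.0]
width: 0.0002
gripper_force: 0.0
```

Request:
send_rows(increments=[{"gripper": 1,"linear": [-0.002,0,0],"delta_rot": [0,0,-0.13]},{"gripper": 1,"linear": [-0.002,0,0],"delta_rot": [0,0,-0.26]},{"gripper": 1,"linear": [-0.002,0,0],"delta_rot": [0,0,-0.39]},{"gripper": 1,"linear": [-0.002,0,0],"delta_rot": [0,0,-0.53]},{"gripper": 1,"linear": [-0.002,0,0],"delta_rot": [0,0,-0.53]},{"gripper": 1,"linear": [-0.002,0,0],"delta_rot": [0,0,-0.53]}])

```text
clock: 18.25
position: [0.4881, 0.0874, 0.1882]
ee_rot: [0.0, 0.999, -0.04, -0.0]
contact_force: [-0.0, 0.6, -0.4]
width: -0.0
gripper_force: 0.0
```

```bash
python3 - <<'E'
from h import *
s=get_state();J=[0.6406,0.1155,-0.083];print(s['position'],injig(J,s['position']),np.round(s['qpos'],2),2*np.arctan2(s['ee_rot'][2],s['ee_rot'][1]),s['width'])
E
```

```text
[0.48807753 0.08738297 0.1881691 ] [-0.14966638 -0.04066507] [ 0.04  0.19  1.74 -0.    1.22  1.69] -0.08018669100840058 -1.2303529038226986e-05
```

Request:
send_rows(increments=[{"gripper": 1,"linear": [0,0,-0.02],"delta_rot": [0,0,0]},{"gripper": 1,"linear": [0,0,-0.05],"delta_rot": [0,0,0]},{"gripper": 1,"linear": [0,0,-0.08],"delta_rot": [0,0,0]},{"gripper": 1,"linear": [0,0,-0.11],"delta_rot": [0,0,0]},{"gripper": 1,"linear": [0,0,-0.14],"delta_rot": [0,0,0]},{"gripper": 1,"linear": [0,0,-0.16],"delta_rot": [0,0,0]},{"gripper": 1,"linear": [0,0,-0.173],"delta_rot": [0,0,0]},{"gripper": 1,"linear": [0,0,-0.173],"delta_rot": [0,0,0]}])

```text
clock: 19.05
position: [0.4866, 0.0876, 0.0136]
ee_rot: [0.0, 0.999, -0.04, -0.002]
contact_force: [0.7, -0.1, 1.0]
width: -0.0005
gripper_force: 0.0
```

Request:
send_rows(increments=[{"gripper": 1,"linear": [0.002,0,0],"delta_rot": [0,0,0]},{"gripper": 1,"linear": [0.004,0,0],"delta_rot": [0,0,0]},{"gripper": 1,"linear": [0.006,-0.0005,0],"delta_rot": [0,0,0]},{"gripper": 1,"linear": [0.008,-0.0007,0],"delta_rot": [0,0,0]},{"gripper": 1,"linear": [0.01,-0.001,0],"delta_rot": [0,0,0]},{"gripper": 1,"linear": [0.012,-0.001,0],"delta_rot": [0,0,0]},{"gripper": 1,"linear": [0.012,-0.001,0],"delta_rot": [0,0,0]}])

```text
clock: 19.75
position: [0.5006, 0.0869, 0.0155]
ee_rot: [0.0, 0.999, -0.041, 0.0]
contact_force: [-0.1, 0.9, 0.2]
width: 0.0002
gripper_force: 0.0
```

Request:
send_rows(increments=[{"gripper": 1,"linear": [0.001,0,0],"delta_rot": [0,0,0]},{"gripper": 1,"linear": [0.002,0,0],"delta_rot": [0,0,0]},{"gripper": 1,"linear": [0.002,0,0],"delta_rot": [0,0,0]}])

```text
clock: 20.05
position: [0.5022, 0.0869, 0.0153]
ee_rot: [0.0, 0.999, -0.041, 0.0]
contact_force: [-0.1, -0.3, 0.3]
width: -0.0002
gripper_force: 0.0
```

Request:
send_rows(increments=[{"gripper": 1,"linear": [0.001,0,0],"delta_rot": [0,0,0]},{"gripper": 1,"linear": [0.0015,0,0],"delta_rot": [0,0,0]},{"gripper": 1,"linear": [0.0015,0,0],"delta_rot": [0,0,0]}])

```text
clock: 20.35
position: [0.5037, 0.0869, 0.0153]
ee_rot: [0.0, 0.999, -0.041, 0.0]
contact_force: [0.7, -0.9, 1.0]
width: 0.0
gripper_force: 0.0
```

Request:
send_rows(increments=[{"gripper": 1,"linear": [0.001,0,0],"delta_rot": [0,0,0]},{"gripper": 1,"linear": [0.001,0,0],"delta_rot": [0,0,0]}])

```text
clock: 20.55
position: [0.5039, 0.087, 0.0152]
ee_rot: [0.0, 0.999, -0.041, -0.001]
contact_force: [-1.1, 0.6, 0.3]
width: 0.0001
gripper_force: 0.0
```

Request:
send_rows(increments=[{"gripper": 1,"linear": [0.001,0,0],"delta_rot": [0,0,0]},{"gripper": 1,"linear": [0.001,0,0],"delta_rot": [0,0,0]}])

```text
clock: 20.75
position: [0.5038, 0.0869, 0.015]
ee_rot: [0.0, 0.999, -0.041, -0.002]
contact_force: [-4.3, -0.3, 1.7]
width: 0.0002
gripper_force: 0.0
```

Request:
send_rows(increments=[{"gripper": 1,"linear": [0.001,0,0],"delta_rot": [0,0,0]},{"gripper": 1,"linear": [0.001,0,0],"delta_rot": [0,0,0]}])

```text
clock: 20.95
position: [0.5051, 0.087, 0.015]
ee_rot: [0.0, 0.999, -0.041, -0.001]
contact_force: [-5.4, -0.1, 0.7]
width: 0.0002
gripper_force: 0.0
```

Request:
send_rows(increments=[{"gripper": 1,"linear": [0.001,0,0],"delta_rot": [0,0,0]},{"gripper": 1,"linear": [0.001,0,0],"delta_rot": [0,0,0]}])

```text
clock: 21.15
position: [0.5051, 0.087, 0.0148]
ee_rot: [0.0, 0.999, -0.041, -0.003]
contact_force: [-6.8, 0.4, 1.8]
width: -0.0001
gripper_force: 0.0
```

Request:
send_rows(increments=[{"gripper": 1,"linear": [0.001,0,0],"delta_rot": [0,0,0]},{"gripper": 1,"linear": [0.001,0,0],"delta_rot": [0,0,0]}])

```text
clock: 21.35
position: [0.5051, 0.0871, 0.0147]
ee_rot: [0.0, 0.999, -0.041, -0.003]
contact_force: [-8.4, -0.2, 2.8]
width: -0.0004
gripper_force: 0.0
```

Request:
send_rows(increments=[{"gripper": 1,"linear": [0.001,0,0],"delta_rot": [0,0,0]},{"gripper": 1,"linear": [0.001,0,0],"delta_rot": [0,0,0]}])

```text
clock: 21.55
position: [0.505, 0.0871, 0.0144]
ee_rot: [0.0, 0.999, -0.041, -0.004]
contact_force: [-9.6, 1.6, 3.7]
width: 0.0
gripper_force: 0.0
```

Request:
send_rows(increments=[{"gripper": 1,"linear": [-0.006,0,0],"delta_rot": [0,0,0]},{"gripper": 1,"linear": [-0.014,0.001,0],"delta_rot": [0,0,0]},{"gripper": 1,"linear": [-0.02,0.0015,0],"delta_rot": [0,0,0]},{"gripper": 1,"linear": [-0.02,0.0015,0.03],"delta_rot": [0,0,0]},{"gripper": 1,"linear": [-0.02,0.0015,0.07],"delta_rot": [0,0,0]},{"gripper": 1,"linear": [-0.02,0.0015,0.11],"delta_rot": [0,0,0]},{"gripper": 1,"linear": [-0.02,0.0015,0.15],"delta_rot": [0,0,0]},{"gripper": 1,"linear": [-0.02,0.0015,0.173],"delta_rot": [0,0,0]}])

```text
clock: 22.35
position: [0.4914, 0.0885, 0.1921]
ee_rot: [-0.0, 0.999, -0.041, 0.004]
contact_force: [-0.6, -0.5, -0.3]
width: 0.0003
gripper_force: 0.0
```

Request:
send_rows(increments=[{"gripper": 1,"linear": [0.01,-0.008,0],"delta_rot": [0,0,0.13]},{"gripper": 1,"linear": [0.02,-0.016,0],"delta_rot": [0,0,0.26]},{"gripper": 1,"linear": [0.03,-0.024,0],"delta_rot": [0,0,0.39]},{"gripper": -0.2,"linear": [0.04,-0.032,0],"delta_rot": [0,0,0.52]},{"gripper": -0.2,"linear": [0.05,-0.04,0],"delta_rot": [0,0,0.65]},{"gripper": -0.2,"linear": [0.06,-0.048,0],"delta_rot": [0,0,0.78]},{"gripper": -0.2,"linear": [0.07,-0.056,0],"delta_rot": [0,0,0.91]},{"gripper": -0.2,"linear": [0.08,-0.064,0],"delta_rot": [0,0,1.04]}])

```text
clock: 23.15
position: [0.5703, 0.0241, 0.1885]
ee_rot: [0.001, 0.886, 0.463, 0.001]
contact_force: [-0.0, 0.9, -0.7]
width: 0.0515
gripper_force: 0.0
```

Request:
send_rows(increments=[{"gripper": -0.2,"linear": [0,0,0],"delta_rot": [0,0,0.13]},{"gripper": -0.2,"linear": [0,0,0],"delta_rot": [0,0,0.26]},{"gripper": -0.2,"linear": [0,0,0],"delta_rot": [0,0,0.39]},{"gripper": -0.2,"linear": [0,0,0],"delta_rot": [0,0,0.53]},{"gripper": -0.2,"linear": [0,0,0],"delta_rot": [0,0,0.53]},{"gripper": -0.2,"linear": [0,0,0],"delta_rot": [0,0,0.53]}])

```text
clock: 23.75
position: [0.5697, 0.0244, 0.1885]
ee_rot: [0.0, 0.737, 0.676, 0.0]
contact_force: [0.7, -0.2, 0.1]
width: 0.0513
gripper_force: 0.0
```

```bash
python3 - <<'E'
from h import *
s=get_state();d=grab('wrist','w5');print(s['clock'],s['position'],s['contact_force'])
cv2.imwrite('pics/w5b.png',cv2.resize(d['pixels'][:200,160:427],(800,600),interpolation=cv2.INTER_CUBIC))
E
```

```text
23.75 [0.56974832 0.02443266 0.1884611 ] [ 0.68577832 -0.17070065  0.11422788]
```

View pics/w5b.png

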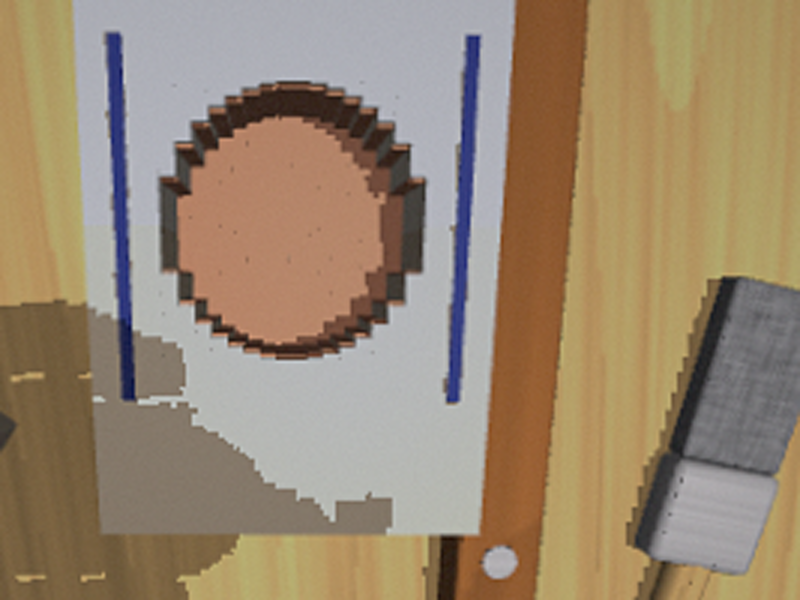

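The blue lines now run straight through (x≈118 and x≈462), no seam or cavity-floor gap shows, and the right edges line up against the rail. I'll lift clear and hand in.

Request:
send_rows(increments=[{"gripper": -0.2,"linear": [0,-0.02,0.02],"delta_rot": [0,0,0]},{"gripper": -0.2,"linear": [-0.01,-0.05,0.04],"delta_rot": [0,0,0]},{"gripper": -0.2,"linear": [-0.02,-0.08,0.05],"delta_rot": [0,0,0]},{"gripper": -0.2,"linear": [-0.02,-0.1,0.05],"delta_rot": [0,0,0]},{"gripper": -0.2,"linear": [-0.02,-0.1,0.05],"delta_rot": [0,0,0]}])

```text
clock: 24.3
position: [0.5498, -0.0779, 0.2389]
ee_rot: [0.001, 0.737, 0.675, 0.0]
contact_force: [-0.2, 0.0, -0.0]
width: 0.0515
gripper_force: 0.0
```

```bash
python3 -c "
from h import *
print(get_state()['position'],sign_off())"
```

```text
the job is handed in; nothing more can be done
[ 0.54979663 -0.07794923  0.23894515] None
```

The mould is closed and the job was handed in at about 24 s: in the last close-up the loose half lies flat on the rail, the blue lines meet with no visible gap, readings stayed under about 17 N, I touched nothing else, and the hand is clear.

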